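# Swipe the touch dimmer up to full and hold to store

### The arm

A 7-joint arm with a two-finger parallel gripper is mounted at the origin on the work surface. World frame = base frame: x ahead of the robot, y to its left, z up, the work surface at z = 0. Lengths are in m, angles in rad, forces in N, time in s.
With the tool pointing down it reaches from about 0.425 to 0.925 m from the base axis. Payload 6.8 kg.
Tool frame: the origin (TCP) lies on the centre line of the jaws, within the pads' length; the fingertips stand bot.tip_reach ahead of it and the grasp point (between the pads) lies 3 mm ahead of it (bot.tip_reach is the distance from the TCP to the fingertips, in m); z points along the fingers, y is the line along which they close (so a half turn about z gives the same grasp; the last joint's range is limited). The gripper opens to 85 mm and grips with 20 to 120 N. Pads are 22 mm wide; open, the fingers measure 114 mm over their backs; the gripper's body (76 mm by 85 mm) begins 54 mm behind the grasp point. The pads swing forward as they close: fully open they stand 13 mm farther back than shut.
Start: joints at [1.027, 0.477, 0.022, 1.555, -0.011, 1.109, -0.083], TCP at [0.285, -0.612, 0.253] pointing down, gripper open.
Joint ranges: [-2.96, 2.96], [-0.34, 2.1], [-1.41, 1.46], [0.24, 2.44], [-1.37, 4.51], [0.17, 1.92], [-2.96, 2.96]. Speed limits (rad/s): [2.39, 2.39, 3.14, 3.14, 3.14, 3.14, 3.14].

### API

Orientations are given as a unit quaternion [w, x, y, z].
In Python, from station import bot gives the robot as it stands.
- The arm moves only by the tool jog_arm, never from a script. Its argument "deltas" is a list of rows, each a list of 7 numbers: the shift along the world's x, y, z in m, then the turn, a rotation vector about the world's x, y, z in rad, then the opening, from 0 (shut) to 1 (fully open). In form: [[x, y, z, rx, ry, rz, grip], ...]. A call has 1 to 10 rows; each row shifts and turns the commanded pose from where the row before left it; what a row does not reach is not made up. A row lasts 1/10 s, in which the tool goes at most 50 mm and 8.59 degrees, less where a joint would pass 70% of its speed; a pose out of reach is approached as far as the arm can. A call with a gripper value outside its range is refused whole. The fingers move at their own pace and stop on an object; "newtons" is the grip in N (left out, the last holds). Time passes only in rows, so rows that do not move let the fingers close. It gives the time, the measured TCP pose, the force, the opening and the grip force at its end, in the units of the state.
- bot.get_obs(): the state, without advancing time (a new reading comes with each control period).
- bot.read_camera(name): name is "scene" or "side" or "wrist"; returns a dict with "img" (480x640x3 uint8, red, green, blue), "K" (3x3 intrinsics, pixels), "eye" and "attitude" of the camera in the world. Camera axes: x right, y down, z forward; pixel columns grow to the right and rows downward; lengths in m; the calibration is good to about 2 mm. A picture is of the moment at which its call begins. There is no depth.
- bot.hand_in(): hands the job in; it is judged then, once.
The state is a dict: "t": time; "q": joint angles; "joint_vel": joint speeds; "joint_torque": joint torques, N m; "eef_pos": TCP position; "tool_rot": TCP orientation; "contact_force": force on the tool from outside, world axes, zero at the start; "torque": the same for the moment, N m; "gripper_width": opening from 0.0 (shut) to 1.0 (fully open); "grasp_force": force on a finger pad.
Only numpy, scipy, OpenCV 4.12 (cv2) and the standard library are available. Lean on these libraries where they do the work, as an engineer would, in place of code of your own. Each camera call takes 0.05 s, during which the arm holds its last target. There are 200 camera calls.

### The job

Turn the demonstration lamps up to full on the touch dimmer lying on the counter: run a fingertip lightly along its brightness slider, the row of five bars that grow longer, touching each bar from the shortest to the longest. Finish still holding the fingertip lightly on the longest bar and keep it there, since that stores the level. Do not press hard, lift or shift the dimmer, touch its other row (equal bars and round key), or disturb the goods around it.

Things in the scene. Friction and masses are not known exactly. Their poses are not given: they have to be found in the camera images.
- dimmer: The touch dimmer as a whole: a loose flat unit of about 1 kg on rubber feet, 130 mm (x) by 250 mm (y), aluminium housing 24 mm high, white glass front just above it, its surface 32 mm above the counter. Origin: centre of its underside, on the counter. x points across the rows of marks, from the brightness row to the other row, y along the rows, z up.
- glass (a joint): How far (m) the dimmer's glass front (126 x 246 mm, with all marks) is pressed down: 0 at rest, 0.003 fully down. It rests on a soft gasket: it starts to give at about 1.5 N, sinks level, takes about 8 N at 3 mm, and is hard beyond that. It rises again by itself.
- mark_1: Mark 1 of 5 of the brightness slider (the shortest: the dimmest level and the start of the slider): a dark printed bar 10 mm long (x, across the row) and 8 mm wide (y, along the row), on the glass at dimmer x = -32 mm, y = +84 mm. Origin: centre of its top face, 32.4 mm above the counter (0.4 mm proud of the glass); it sinks with the glass. Axes as the dimmer's; the slider runs from mark 1 to mark 5 along -y, marks 42 mm apart.
- mark_2: Mark 2 of 5 of the brightness slider (second shortest): a dark printed bar 18 mm long (x, across the row) and 8 mm wide (y, along the row), on the glass at dimmer x = -32 mm, y = +42 mm. Origin: centre of its top face, 32.4 mm above the counter (0.4 mm proud of the glass); it sinks with the glass. Axes as the dimmer's; the slider runs from mark 1 to mark 5 along -y, marks 42 mm apart.
- mark_3: Mark 3 of 5 of the brightness slider (middle one): a dark printed bar 26 mm long (x, across the row) and 8 mm wide (y, along the row), on the glass at dimmer x = -32 mm, y = +0 mm. Origin: centre of its top face, 32.4 mm above the counter (0.4 mm proud of the glass); it sinks with the glass. Axes as the dimmer's; the slider runs from mark 1 to mark 5 along -y, marks 42 mm apart.
- mark_4: Mark 4 of 5 of the brightness slider (second longest): a dark printed bar 34 mm long (x, across the row) and 8 mm wide (y, along the row), on the glass at dimmer x = -32 mm, y = -42 mm. Origin: centre of its top face, 32.4 mm above the counter (0.4 mm proud of the glass); it sinks with the glass. Axes as the dimmer's; the slider runs from mark 1 to mark 5 along -y, marks 42 mm apart.
- mark_5: Mark 5 of 5 of the brightness slider (the longest: full brightness, the end of the slider): a dark printed bar 42 mm long (x, across the row) and 8 mm wide (y, along the row), on the glass at dimmer x = -32 mm, y = -84 mm. Origin: centre of its top face, 32.4 mm above the counter (0.4 mm proud of the glass); it sinks with the glass. Axes as the dimmer's; the slider runs from mark 1 to mark 5 along -y, marks 42 mm apart.
- other_controls: The other touch row of the same glass, to be left alone: four equal bars 16 mm long and 8 mm wide at dimmer y = +84, +42, 0, -42 mm (the colour tone slider) and a round on/off key, 24 mm across, at y = -93 mm, all on the line dimmer x = +34 mm, 66 mm from the brightness row. Origin: on that line at y = 0, at the height of their tops (32.4 mm).
- spotlight: Bystander, loose: black track spotlight lying on the counter, a cylinder 58 mm across and 130 mm long along its x, with a track adapter 110 x 30 x 34 mm beside it at y = +66 mm; 58 mm high. Origin: on the counter under the middle of the cylinder.
- ball_lamp: Bystander, loose: dark grey ball-shaped wall lamp, ball 72 mm across on a round foot 68 mm across, 84 mm high. Origin: centre of its underside.
- carton: Bystander, loose: plain cardboard box 75 x 95 x 60 mm (x, y, z). Origin: centre of its underside.
- ceiling_lamp: Bystander, loose: white round ceiling lamp with a domed cover, 104 mm across, 50 mm high. Origin: centre of its underside.

How it is judged:
On the way, in this order (a step that is already met when the one before it is completed fails the run):
1. a fingertip touches mark 1 of the brightness slider (the shortest) (contact force between the fingers and mark_1 above 0.2 N), for 0.05 s.
2. a fingertip touches mark 2 of the brightness slider (contact force between the fingers and mark_2 above 0.2 N), for 0.05 s.
3. a fingertip touches mark 3 of the brightness slider (contact force between the fingers and mark_3 above 0.2 N), for 0.05 s.
4. a fingertip touches mark 4 of the brightness slider (contact force between the fingers and mark_4 above 0.2 N), for 0.05 s.
5. a fingertip touches mark 5 of the brightness slider (the longest) (contact force between the fingers and mark_5 above 0.2 N), for 0.05 s.
At the end, for the whole second after the job is handed in: A fingertip still rests on the longest bar (mark 5) with more than 0.2 N, under 15 N on the dimmer as a whole; the dimmer lies flat on the counter, within 10 mm of where it was, and every bystander within 10 mm of where it was (contact force between the fingers and mark_5 above 0.2 N and contact force between the fingers and dimmer below 15 N and distance of each of dimmer, spotlight, ball_lamp, carton, ceiling_lamp from where it was at the start of the episode below 0.01 m and height (world z) of dimmer below 0.004 m and angle between dimmer's own z axis and vertical below 0.05 rad); the arm keeps its last pose, push and grip.
It fails at once if the dimmer is pressed with more than 15 N (contact force between any of the fingers, the arm and dimmer above 15 N).
It fails at once if the other row of the dimmer (equal bars, round key) is touched (contact force between any of the fingers, the arm and other_controls above 0.2 N).
It fails at once if the dimmer is lifted, tipped, or shifted by more than 10 mm (height (world z) of dimmer above 0.004 m or angle between dimmer's own z axis and vertical above 0.05 rad or distance of dimmer from where it was at the start of the episode above 0.01 m).
It fails at once if a bystander is moved by more than 10 mm (distance of any of spotlight, ball_lamp, carton, ceiling_lamp from where it was at the start of the episode above 0.01 m).
It also fails if it takes over 45 s, if anything falls off the work surface, if the arm or the gripper's body presses on something with over 40 N, if the wrist force passes 120 N, or if a joint passes its speed limit or range.

## Working session

There is one attempt and no reset: what is moved stays moved. The work goes in short steps, Python scripts to look and compute and a tool call to move; the robot and the scene stay as the last step left them, time stands still between calls to the robot, and variables do not carry over. Pictures are saved under pics/ and viewed, at most 10 in all, crops included, and the job is handed in when it is done.

Besides the shell and the picture viewer there is one more tool, called after ">>>" in YAML: its name, and indented under it one key for each argument. jog_arm: Moves the arm, as the interface text tells. Its arguments: {"type":"object","properties":{"deltas":{"type":"array"},"newtons":{"type":"number"}},"required":["deltas"]}

```bash
mkdir -p pics; python3 - <<'E'
from station import bot
import cv2,pickle
o=bot.get_obs();print(o['t'],o['eef_pos'],o['tool_rot'],o['contact_force'],o['gripper_width'],bot.tip_reach)
for n in ('scene','side','wrist'):
    c=bot.read_camera(n);print(n,c['K'].tolist() if hasattr(c['K'],'tolist') else c['K'],c['eye'],c['attitude'])
    cv2.imwrite(f'pics/{n}0.png',c['img'][:,:,::-1]);pickle.dump(c,open(f'{n}0.pkl','wb'))
E
```

```text
0.0 [ 0.28470458 -0.61140295  0.25232908] [-8.78044573e-04  9.76348513e-01  2.16200690e-01 -2.69126951e-04] [ 0.51733263  0.98708059 -0.08492366] 0.9955695204679822 0.022
scene [[438.0947449579669, 0.0, 321.3013560926531], [0.0, 438.0947449579669, 239.346945962924], [0.0, 0.0, 1.0]] [ 0.87766136 -0.25727065  0.60199762] [-0.30184288  0.87982356  0.3494574  -0.11260952]
side [[592.2299478015475, 0.0, 324.55184269952684], [0.0, 592.2299478015475, 238.31721690297277], [0.0, 0.0, 1.0]] [0.41834955 0.99619146 0.64206412] [ 0.04632878 -0.076871    0.86771535 -0.48889116]
wrist [[366.67051464810413, 0.0, 319.494688501281], [0.0, 366.67051464810413, 241.11727182965012], [0.0, 0.0, 1.0]] [ 0.35823174 -0.57852626  0.37269621] [ 0.13254423  0.8329369  -0.53033719 -0.08596866]
```

View pics/scene0.png

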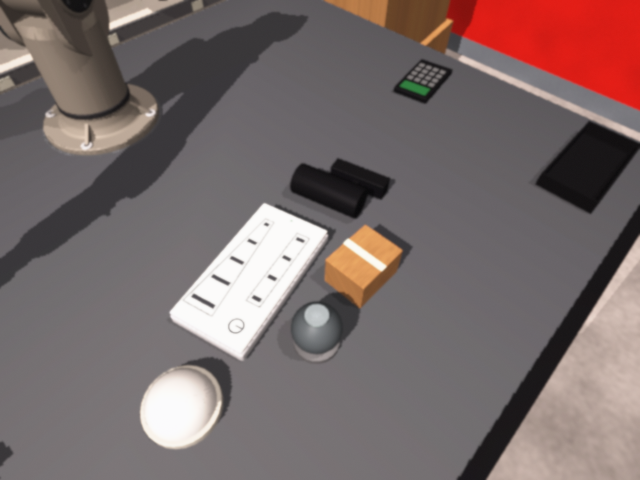

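View pics/side0.png

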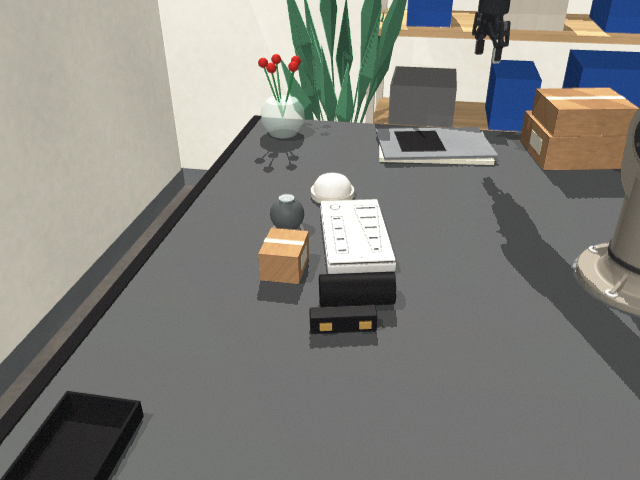

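The scene view shows the brightness row running from about (266,224), the shortest bar, to (203,301), the longest. The other row runs from (300,240) to the key at (236,326). Next I'll fit the dimmer pose from the bar centroids.

```bash
cat > h.py <<'E'
import numpy as np,cv2,pickle
from scipy.spatial.transform import Rotation as R
from scipy.optimize import least_squares
M=np.array([[-32,y,32.4] for y in(84,42,0,-42,-84)]+[[34,y,32.4] for y in(84,42,0,-42)])/1e3
def rot(c):
    q=np.array(c['attitude']);return R.from_quat(q[[1,2,3,0]])
def proj(c,P):
    p=rot(c).inv().apply(P-np.array(c['eye']));p=p@np.array(c['K']).T;return p[:,:2]/p[:,2:]
def back(c,uv,z):
    d=rot(c).apply(np.c_[uv,np.ones(len(uv))]@np.linalg.inv(np.array(c['K'])).T);e=np.array(c['eye'])
    return e+d*((z-e[2])/d[:,2])[:,None]
def world(s,P): return R.from_euler('z',s[2]).apply(P)+[s[0],s[1],0]
def cents(c,guess,r=9):
    g=cv2.cvtColor(c['img'],cv2.COLOR_RGB2GRAY).astype(float);out=[]
    for u,v in guess:
        u0,v0=int(round(u))-r,int(round(v))-r
        w=g[v0:v0+2*r+1,u0:u0+2*r+1];w=np.clip(np.percentile(w,60)*.75-w,0,None)
        m=cv2.moments(w);out.append([u0+m['m10']/m['m00'],v0+m['m01']/m['m00']])
    return np.array(out)
def fit(obs,s0):
    f=lambda s:np.concatenate([(proj(c,world(s,M[i]))-uv).ravel() for c,uv,i in obs])
    return least_squares(f,s0,loss='soft_l1')
E
python3 - <<'E'
from h import *
c=pickle.load(open('scene0.pkl','rb'))
uv=np.array([[266,224],[252,242],[237,260],[221,279],[203,301],[300,240],[286,258],[271,278],[256,299]],float)
rr=[6,7,8,9,12,7,7,7,7]
for k in range(2): uv=np.vstack([cents(c,[u],r) for u,r in zip(uv,rr)])
W=back(c,uv,.0324);print(uv.round(1).tolist());print(W.round(4));print(np.linalg.norm(np.diff(W[:5],axis=0),axis=1),np.linalg.norm(W[0]-W[5]))
d=W[0]-W[4];s=fit([(c,uv,np.arange(9))],[*W[2,:2],np.arctan2(d[1],d[0])-np.pi/2])
print(s.x,s.fun.reshape(-1,2).round(1).tolist());print(world(s.x,M).round(4))
k=pickle.load(open('side0.pkl','rb'));print(proj(k,world(s.x,M)).round(1).tolist())
o=pickle.load
print(R.from_quat([.97634,.2162,0,0]).as_matrix().round(3))
# neighbours
print(back(c,np.array([[328,190]]),.03),back(c,np.array([[360,180]]),.03))
E
```

```text
[[266.1, 224.0], [251.6, 241.3], [236.5, 259.9], [220.3, 279.5], [202.9, 300.5], [299.8, 239.6], [286.2, 257.8], [271.7, 277.3], [256.3, 298.1]]
[[ 0.4941  0.0276  0.0324]
 [ 0.5041 -0.0135  0.0324]
 [ 0.5146 -0.0543  0.0324]
 [ 0.5249 -0.0951  0.0324]
 [ 0.5349 -0.1359  0.0324]
 [ 0.5584  0.0433  0.0324]
 [ 0.5685  0.0025  0.0324]
 [ 0.5787 -0.0383  0.0324]
 [ 0.5889 -0.0791  0.0324]]
[0.04232242 0.0421571  0.04205421 0.04199406] 0.06619647444215666
[ 0.54563323 -0.04652049  0.2443052 ] [[-0.1, 0.2], [0.1, 0.1], [0.0, -0.0], [0.0, -0.1], [0.1, -0.0], [-0.1, 0.0], [-0.1, 0.0], [-0.0, -0.0], [-0.0, -0.1]]
[[ 0.4943  0.0272  0.0324]
 [ 0.5044 -0.0135  0.0324]
 [ 0.5146 -0.0543  0.0324]
 [ 0.5247 -0.095   0.0324]
 [ 0.5349 -0.1358  0.0324]
 [ 0.5583  0.0432  0.0324]
 [ 0.5685  0.0025  0.0324]
 [ 0.5786 -0.0383  0.0324]
 [ 0.5888 -0.079   0.0324]]
[[377.2, 249.0], [374.3, 237.8], [371.5, 227.2], [368.9, 217.3], [366.4, 207.9], [343.2, 250.3], [341.2, 239.0], [339.4, 228.4], [337.7, 218.4]]
[[ 0.907  0.422  0.   ]
 [ 0.422 -0.907  0.   ]
 [ 0.     0.    -1.   ]]
[[0.51435416 0.1597341  0.03      ]] [[0.53972281 0.21930381 0.03      ]]
```

>>> jog_arm:
  deltas:
    - [0.01, 0.03, 0, 0, 0, -0.02, 0]
    - [0.013, 0.04, 0, 0, 0, -0.02, 0]
    - [0.013, 0.04, 0, 0, 0, -0.02, 0]
    - [0.013, 0.04, 0, 0, 0, -0.02, 0]
    - [0.013, 0.04, 0, 0, 0, -0.02, 0]
    - [0.013, 0.04, 0, 0, 0, -0.02, 0]
    - [0.013, 0.04, 0, 0, 0, -0.02, 0]
    - [0.013, 0.04, 0, 0, 0, -0.02, 0]
    - [0.013, 0.04, 0, 0, 0, -0.02, 0]
    - [0.013, 0.04, 0, 0, 0, -0.012, 0]
  newtons: 20

```text
t: 1.15
eef_pos: [0.412, -0.2202, 0.2533]
tool_rot: [0.0, 0.993, 0.121, 0.0]
contact_force: [0.9, 0.0, -0.1]
gripper_width: 0.002
grasp_force: 0.0
```

>>> jog_arm:
  deltas:
    - [0.013, 0.04, 0, 0, 0, 0, 0]
    - [0.013, 0.04, 0, 0, 0, 0, 0]
    - [0.013, 0.04, 0, 0, 0, 0, 0]
    - [0.013, 0.04, 0, 0, 0, 0, 0]
    - [0.013, 0.04, 0, 0, 0, 0, 0]
    - [0.013, 0.04, -0.02, 0, 0, 0, 0]
    - [0.004, 0.009, -0.03, 0, 0, 0, 0]
    - [0, 0, -0.03, 0, 0, 0, 0]
    - [0, 0, -0.02, 0, 0, 0, 0]
    - [0, 0, 0, 0, 0, 0, 0]

```text
t: 2.15
eef_pos: [0.4918, 0.0269, 0.1507]
tool_rot: [-0.0, 0.993, 0.122, -0.003]
contact_force: [0.2, -0.4, 0.0]
gripper_width: 0.001
grasp_force: 0.0
```

```bash
cat > look.py <<'E'
from station import bot
from h import *
import sys
np.set_printoptions(suppress=True,precision=4)
o=bot.get_obs();p=o['eef_pos'];q=o['tool_rot'];r=R.from_quat(np.r_[q[1:],q[0]]);A=r.as_matrix()
print(o['t'],p,'tip',p+A[:,2]*bot.tip_reach,'yaw',np.arctan2(A[1,0],A[0,0]),'z',A[:,2],o['contact_force'],o['gripper_width'],bot.tip_reach)
if len(sys.argv)>1:
    n,f=sys.argv[1:3];c=bot.read_camera(n);print(c['eye']);pickle.dump(c,open(f+'.pkl','wb'))
    cv2.imwrite(f'pics/{f}.png',c['img'][:,:,::-1])
E
python3 look.py wrist w1; python3 look.py scene s1
```

```text
2.15 [0.4918 0.0269 0.1507] tip [0.4916 0.0269 0.1287] yaw 0.2443175569209211 z [-0.0059 -0.0005 -1.    ] [ 0.2363 -0.4075  0.0251] 0.0010766465319532379 0.022
[0.571  0.0456 0.2705]
2.2 [0.493  0.027  0.1524] tip [0.4929 0.027  0.1304] yaw 0.24399694400428104 z [-0.0031 -0.0002 -1.    ] [-0.5333 -0.3402  0.1245] 0.001807585049775611 0.022
[ 0.8777 -0.2573  0.602 ]
```

View pics/w1.png

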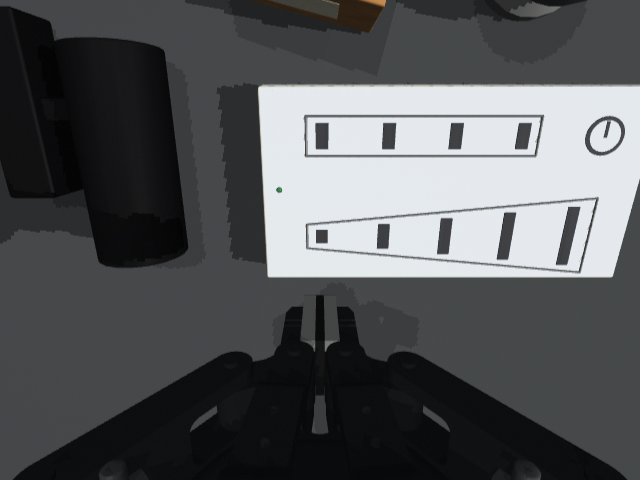

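View pics/s1.png

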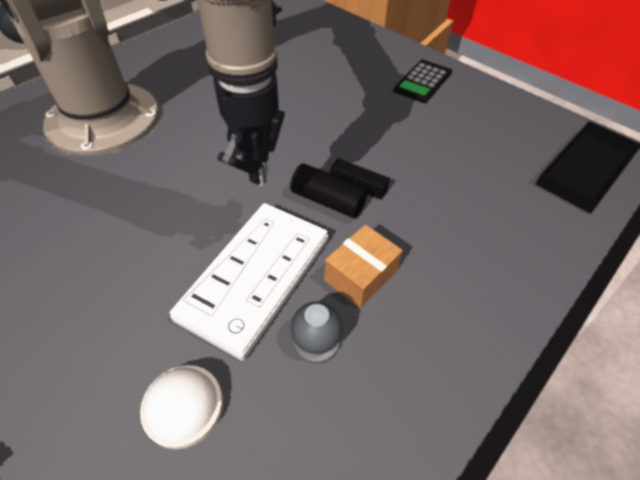

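The wrist view shows the closed fingertips at (320,296), in line with mark 1 at (322,236). The scene view shows nothing has moved. I'll refit using both cameras.

```bash
python3 - <<'E'
from h import *
np.set_printoptions(suppress=True,precision=4)
c=pickle.load(open('scene0.pkl','rb'));w=pickle.load(open('w1.pkl','rb'))
uv=np.array([[266,224],[252,242],[237,260],[221,279],[203,301],[300,240],[286,258],[271,278],[256,299]],float)
uv=np.vstack([cents(c,[u],r) for u,r in zip(uv,[6,7,8,9,12,7,7,7,7])])
uw=np.array([[322,236],[383,236],[445,236],[507,236],[568,236],[322,136],[389,136],[456,136],[523,136]],float)
g=cv2.cvtColor(w['img'],cv2.COLOR_RGB2GRAY);n,l,st,ce=cv2.connectedComponentsWithStats((g<140).astype(np.uint8))
uw=np.array([ce[i] for i in [min((i for i in range(n) if 60<st[i,4]<900 and st[i,2]<25),key=lambda i:np.hypot(*(ce[i]-u))) for u in uw]]);print(uw.round(1).tolist())
I=np.arange(9)
for o in([(w,uw,I)],[(c,uv,I),(w,uw,I)]):
    s=fit(o,[.5456,-.0465,.244]);print(s.x,abs(s.fun).max())
print(world(s.x,M)[:5])
print('tip px',proj(w,np.array([[.4916,.0269,z] for z in(.1287,.1387,.1187)])))
print('tip px scene',proj(c,np.array([[.493,.027,z] for z in(.1304,.1404,.1204)])))
E
```

```text
[[321.5, 236.0], [382.8, 235.9], [444.3, 235.4], [505.8, 235.8], [567.5, 235.2], [321.4, 135.3], [388.5, 135.5], [455.6, 135.5], [522.8, 135.4]]
[ 0.5488 -0.047   0.2464] 0.6302855126366751
[ 0.5486 -0.0471  0.2456] 1.463334676283182
[[ 0.4971  0.0266  0.0324]
 [ 0.5073 -0.0141  0.0324]
 [ 0.5175 -0.0549  0.0324]
 [ 0.5277 -0.0956  0.0324]
 [ 0.5379 -0.1364  0.0324]]
tip px [[317.6293 315.0167]
 [317.463  327.38  ]
 [317.777  304.034 ]]
tip px scene [[259.6287 182.349 ]
 [258.9649 177.5568]
 [260.2766 187.0274]]
```

>>> jog_arm:
  deltas:
    - [0.001, 0, -0.02, 0, 0, 0, 0]
    - [0, 0, -0.02, 0, 0, 0, 0]
    - [0, 0, -0.02, 0, 0, 0, 0]
    - [0, 0, -0.015, 0, 0, 0, 0]
    - [0, 0, -0.01, 0, 0, 0, 0]
    - [0, 0, -0.003, 0, 0, 0, 0]
    - [0, 0, 0, 0, 0, 0, 0]
    - [0, 0, 0, 0, 0, 0, 0]
    - [0, 0, 0, 0, 0, 0, 0]

```text
t: 3.15
eef_pos: [0.4955, 0.0271, 0.0661]
tool_rot: [0.0, 0.993, 0.122, 0.001]
contact_force: [-0.1, -0.6, -0.9]
gripper_width: -0.001
grasp_force: 0.0
```

```bash
python3 look.py wrist w2
```

```text
3.15 [0.4955 0.0271 0.0661] tip [0.4956 0.0271 0.0441] yaw 0.24364002770333498 z [ 0.0015  0.0001 -1.    ] [-0.0899 -0.5897 -0.8558] -0.0013370994089181045 0.022
[0.5739 0.0457 0.1865]
```

View pics/w2.png

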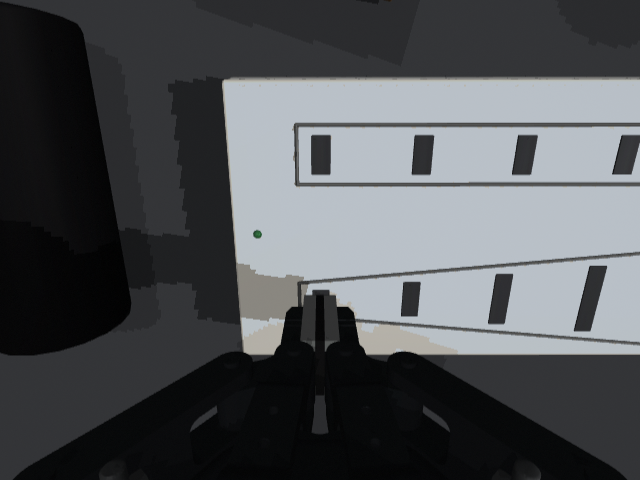

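The fingertip covers mark 1, with only the bar's far edge showing at (321,291). Now a gentle descent.

>>> jog_arm:
  deltas:
    - [0.0005, 0, -0.004, 0, 0, 0, 0]
    - [0, 0, -0.003, 0, 0, 0, 0]
    - [0, 0, -0.002, 0, 0, 0, 0]
    - [0, 0, 0, 0, 0, 0, 0]
    - [0, 0, 0, 0, 0, 0, 0]

```text
t: 3.7
eef_pos: [0.4954, 0.0271, 0.0562]
tool_rot: [-0.0, 0.993, 0.122, -0.0]
contact_force: [-0.7, 0.8, -0.5]
gripper_width: 0.003
grasp_force: 0.0
```

>>> jog_arm:
  deltas:
    - [0, 0, -0.001, 0, 0, 0, 0]
    - [0, 0, -0.001, 0, 0, 0, 0]
    - [0, 0, 0, 0, 0, 0, 0]
    - [0, 0, 0, 0, 0, 0, 0]

```text
t: 4.1
eef_pos: [0.4955, 0.0271, 0.0544]
tool_rot: [0.0, 0.993, 0.122, 0.0]
contact_force: [0.9, 1.3, 2.7]
gripper_width: -0.004
grasp_force: 1.0
```

>>> jog_arm:
  deltas:
    - [0, 0, -0.001, 0, 0, 0, 0]
    - [0, 0, 0, 0, 0, 0, 0]
    - [0, 0, 0, 0, 0, 0, 0]

```text
t: 4.4
eef_pos: [0.4956, 0.0271, 0.0534]
tool_rot: [0.0, 0.993, 0.122, 0.0]
contact_force: [-0.8, -0.5, 4.9]
gripper_width: 0.005
grasp_force: 1.9
```

About 4–5 N on mark 1. The bars stand 0.4 mm proud, so I'll ease the tip up 3 mm between bars so that it doesn't push on their edges sideways.

>>> jog_arm:
  deltas:
    - [0, 0, 0.003, 0, 0, 0, 0]
    - [0.0025, -0.0102, 0, 0, 0, 0, 0]
    - [0.0025, -0.0102, 0, 0, 0, 0, 0]
    - [0.0026, -0.0102, 0, 0, 0, 0, 0]
    - [0.0026, -0.0102, 0, 0, 0, 0, 0]
    - [0, 0, 0, 0, 0, 0, 0]
    - [0, 0, -0.002, 0, 0, 0, 0]
    - [0, 0, -0.001, 0, 0, 0, 0]
    - [0, 0, 0, 0, 0, 0, 0]
    - [0, 0, 0, 0, 0, 0, 0]

```text
t: 5.4
eef_pos: [0.5058, -0.0138, 0.0535]
tool_rot: [0.0, 0.993, 0.122, 0.0]
contact_force: [0.2, -3.1, 4.9]
gripper_width: -0.0
grasp_force: 1.9
```

```bash
python3 look.py wrist w3
```

```text
5.4 [ 0.5058 -0.0138  0.0535] tip [ 0.5058 -0.0138  0.0315] yaw 0.24399654760997472 z [ 0.0003 -0.0005 -1.    ] [ 0.2314 -3.1103  4.8726] -0.00014400315138009365 0.022
[0.5843 0.0049 0.1738]
```

View pics/w3.png

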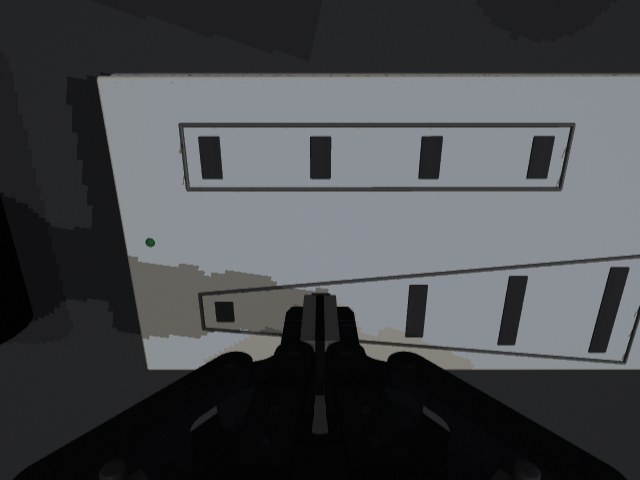

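The fingertip sits squarely on mark 2, whose far end shows at (320,292). The dimmer hasn't moved, so I'll continue.

>>> jog_arm:
  deltas:
    - [0, 0, 0.003, 0, 0, 0, 0]
    - [0.0025, -0.0102, 0, 0, 0, 0, 0]
    - [0.0025, -0.0102, 0, 0, 0, 0, 0]
    - [0.0026, -0.0102, 0, 0, 0, 0, 0]
    - [0.0026, -0.0102, 0, 0, 0, 0, 0]
    - [0, 0, 0, 0, 0, 0, 0]
    - [0, 0, -0.002, 0, 0, 0, 0]
    - [0, 0, -0.001, 0, 0, 0, 0]
    - [0, 0, 0, 0, 0, 0, 0]
    - [0, 0, 0, 0, 0, 0, 0]

```text
t: 6.45
eef_pos: [0.5159, -0.0546, 0.0535]
tool_rot: [0.0, 0.993, 0.122, 0.0]
contact_force: [-0.8, -3.2, 3.6]
gripper_width: -0.005
grasp_force: 1.9
```

>>> jog_arm:
  deltas:
    - [0, 0, 0.003, 0, 0, 0, 0]
    - [0.0025, -0.0102, 0, 0, 0, 0, 0]
    - [0.0025, -0.0102, 0, 0, 0, 0, 0]
    - [0.0026, -0.0102, 0, 0, 0, 0, 0]
    - [0.0026, -0.0102, 0, 0, 0, 0, 0]
    - [0, 0, 0, 0, 0, 0, 0]
    - [0, 0, -0.002, 0, 0, 0, 0]
    - [0, 0, -0.001, 0, 0, 0, 0]
    - [0, 0, 0, 0, 0, 0, 0]
    - [0, 0, 0, 0, 0, 0, 0]

```text
t: 7.45
eef_pos: [0.5261, -0.0955, 0.0535]
tool_rot: [0.0, 0.993, 0.122, 0.0]
contact_force: [-0.6, -2.5, 3.5]
gripper_width: 0.001
grasp_force: 1.9
```

```bash
python3 look.py wrist w4
```

```text
7.45 [ 0.5261 -0.0955  0.0535] tip [ 0.5261 -0.0955  0.0315] yaw 0.24397599017322585 z [ 0.0002 -0.0005 -1.    ] [-0.5994 -2.5341  3.523 ] 0.0011894145926505948 0.022
[ 0.6047 -0.0767  0.1738]
```

View pics/w4.png

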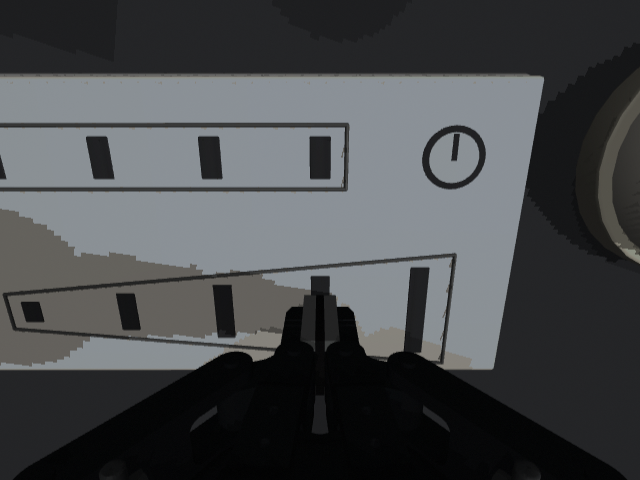

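The fingertip is centred on mark 4, whose far end shows at (320,285), and mark 5 is next at (417,310). Last hop.

>>> jog_arm:
  deltas:
    - [0, 0, 0.003, 0, 0, 0, 0]
    - [0.0025, -0.0102, 0, 0, 0, 0, 0]
    - [0.0025, -0.0102, 0, 0, 0, 0, 0]
    - [0.0026, -0.0102, 0, 0, 0, 0, 0]
    - [0.0026, -0.0102, 0, 0, 0, 0, 0]
    - [0, 0, 0, 0, 0, 0, 0]
    - [0, 0, -0.002, 0, 0, 0, 0]
    - [0, 0, -0.001, 0, 0, 0, 0]
    - [0, 0, 0, 0, 0, 0, 0]
    - [0, 0, 0, 0, 0, 0, 0]

```text
t: 8.5
eef_pos: [0.5364, -0.1363, 0.0536]
tool_rot: [0.0, 0.993, 0.122, 0.0]
contact_force: [-0.1, -2.7, 3.8]
gripper_width: 0.002
grasp_force: 1.9
```

```bash
python3 look.py wrist w5; python3 look.py
```

```text
8.5 [ 0.5364 -0.1363  0.0536] tip [ 0.5364 -0.1363  0.0316] yaw 0.24398787006371328 z [ 0.0003 -0.0005 -1.    ] [-0.0626 -2.715   3.7708] 0.0021506301952822333 0.022
[ 0.6148 -0.1176  0.1739]
8.55 [ 0.5363 -0.1363  0.0536] tip [ 0.5364 -0.1363  0.0316] yaw 0.2439770417016408 z [ 0.0003 -0.0005 -1.    ] [-0.5229 -2.7506  2.8018] 0.00016766905983359656 0.022
```

View pics/w5.png

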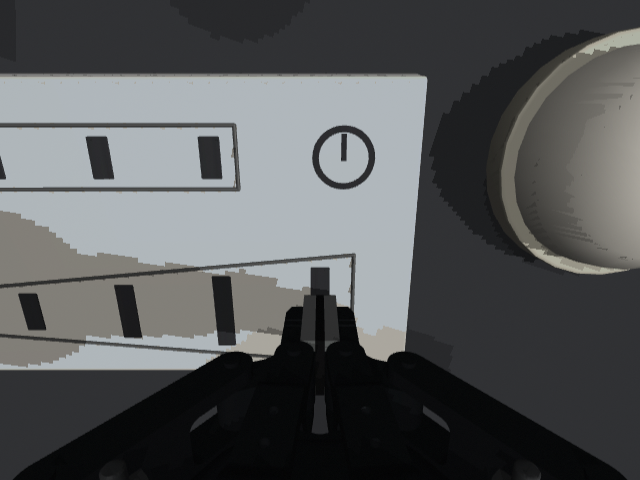

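The fingertip rests on mark 5, whose far end shows at (320,281), with about 3–4 N. Nothing around it has been disturbed.

```bash
python3 -c "from station import bot;print(bot.hand_in())"
```

```text
the job is handed in; nothing more can be done
None
```

I touched all five brightness bars in order, shortest to longest, easing the tip up 3 mm between bars rather than sliding it, and handed the job in with the fingertip resting on mark 5 at about 3–4 N; I saw no movement of the dimmer or goods, but hand-in returned no verdict.

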